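# Fit the drill plate on its two pins and lock it

### The arm

A 7-joint arm with a two-finger parallel gripper is mounted at the origin on a cart in front of the work surface, level with it; the furniture and walls round the work are solid. World frame = base frame: x ahead of the robot, y to its left, z up, the work surface at z = 0. Lengths are in m, angles in rad, forces in N, time in s.
With the tool pointing down it reaches from about 0.4 to 0.85 m from the base axis. Payload 10.4 kg.
Tool frame: the origin (TCP) lies at the very end of the fingers, on their centre line; the grasp point (between the pads) lies 19 mm behind it; z points along the fingers, y is the line along which they close (so a half turn about z gives the same grasp; the last joint's range is limited). The gripper opens to 85 mm and grips with 20 to 120 N. Pads are 22 mm wide; open, the fingers measure 114 mm over their backs; the gripper's body (76 mm by 85 mm) begins 54 mm behind the grasp point. The pads swing forward as they close: fully open they stand 13 mm farther back than shut.
Start: joints at [1.189, 0.332, -0.065, 1.46, 0.022, 1.35, -0.088], TCP at [0.219, -0.585, 0.206] pointing down, gripper open.
Joint ranges: [-2.6, 2.6], [-0.5, 2.12], [-1.47, 1.34], [0.16, 2.42], [-1.27, 4.41], [0.06, 2.06], [-2.6, 2.6]. Speed limits (rad/s): [2.22, 2.22, 2.79, 2.79, 3.14, 3.14, 3.14].

### API

Orientations are given as a unit quaternion [x, y, z, w].
In Python, from workcell import manip, optics gives the robot as it stands.
- The arm moves only by the tool jog_arm, never from a script. Its arguments are lists of equal length, an entry for each row: "dr": the turn, a rotation vector about the tool's x, y, z normalised to -1 to 1, where 1 is 4 degrees, a list of three; "translation": the shift along the tool's x, y, z normalised to -1 to 1, where 1 is 0.025 m, a list of three; "jaw": the opening, from 0 (shut) to 1 (fully open). A call has 1 to 10 rows; each row shifts and turns the commanded pose from where the row before left it, along the tool's axes as they then stand; what a row does not reach is not made up. A row lasts 1/10 s, in which the tool goes at most 50 mm and 8.59 degrees, less where a joint would pass 70% of its speed; a pose out of reach is approached as far as the arm can. A call with a number of a shift or a turn outside -1 to 1 is refused whole. A call with a gripper value outside its range is refused whole. The fingers move at their own pace and stop on an object; "squeeze" is the grip in N (left out, the last holds). Time passes only in rows, so rows that do not move let the fingers close. It gives the time, the measured TCP pose, the force, the opening and the grip force at its end, in the units of the state.
- manip.get_obs(): the state, without advancing time (a new reading comes with each control period).
- optics.camera(name): name is "scene" or "side" or "wrist"; returns a dict with "color" (480x640x3 uint8, red, green, blue), "mtx" (3x3 intrinsics, pixels), "k1" (the pictures are not rectified: a ray, as slopes to the right and down, at radius r is drawn at 1 + k1 r^2 times it, then the intrinsics apply), "R" (3x3) and "t" (3): a world point X has camera coordinates R X + t. Camera axes: x right, y down, z forward; pixel columns grow to the right and rows downward; lengths in m; the calibration is good to about 2 mm. A picture is of the moment at which its call begins. There is no depth.
- manip.hand_in(): hands the job in; it is judged then, once.
The state is a dict: "clock": time; "joint_pos": joint angles; "joint_velocities": joint speeds; "tau": joint torques, N m; "position": TCP position; "ee_rot": TCP orientation; "ft_force": force on the tool from outside, world axes, zero at the start; "torque": the same for the moment, N m; "grip_width": opening from 0.0 (shut) to 1.0 (fully open); "grasp_force": force on a finger pad.
Only numpy, scipy, OpenCV 4.12 (cv2) and the standard library are available. Lean on these libraries where they do the work, as an engineer would, in place of code of your own. Each camera call takes 0.05 s, during which the arm holds its last target. There are 200 camera calls.

### The job

Get the bracket blank in the drill fixture ready for drilling: draw the fixture's red-gripped locking slide fully back, lower the loose aluminium drill plate over both pins, large hole on the large pin, until it lies flat on the rest buttons, then push the slide fully home so that its tongue locks the plate down. Do not shift the other loose tools and parts on the bench.

Things in the scene. Friction and masses are not known exactly. Their poses are not given: they have to be found in the camera images.
- drill_fixture: Drill fixture, fixed on the bench: dark steel base 130 x 260 x 14 mm (x, y, z), origin at the centre of its underside, z up. A brass-coloured bracket blank lies in it between two upright steel pins on the line x = 0, at y = +96 mm (large) and -32 mm (small). Four round rest buttons, tops at z = 24 mm, carry the plate. At the -y end: the locking slide's two blue guide rails, tops at z = 49 mm.
- pin_large (a point): Point on the axis of the large pin at rest-button height (24 mm above the bench), where the underside centre of the large hole belongs. The pin is 16 mm thick up to 36 mm above the bench, then bullet-nosed, tip at 47.5 mm.
- pin_small (a point): The same point for the small pin: 12 mm thick up to 36 mm above the bench, then bullet-nosed, tip at 47.5 mm. It stands 128 mm from the large pin, on the side next to the locking slide.
- lock_slide (a joint): Locking slide, m: 0 = fully home, its tongue 14 mm over the end of the seated plate (2 mm gap above it); 0.036 = fully back at its stop, tongue 22 mm clear of the plate. It grows along the fixture's -y, stays where it is left, about 3 N friction. It starts at 0 to 0.010, where the tongue (31 mm wide, 8 mm thick) keeps the plate from going down.
- slide_grip (a point): Point to grip on the slide's upright red plastic grip, on its centre line, 72 mm above the bench. The grip is 18 mm across the track (fixture x) and 26 mm along it (fixture y), its top at 86 mm; the guide rails are below 50 mm. At joint value v it stands at fixture x = 0, y = -(90 mm + v).
- drill_plate: Loose aluminium drill plate 90 x 184 x 8 mm (x, y, z), about 0.4 kg, lying flat, origin at the centre of its underside, z up. Four dark bushes stand 4 mm proud of its top. A black bar handle runs along y over its middle: 14 mm wide (x), 92 mm long, 29 to 47 mm above the underside. Seated, its axes are parallel to the fixture's, the same way round.
- plate_grip (a point): Point to grip: the centre of the handle bar, 38 mm above the plate's underside.
- hole_large (a point): Centre of the large through hole (17.8 mm) at the plate's underside: x = 0, y = +64 mm in the plate's frame.
- hole_small (a point): Centre of the small through hole (13.8 mm) at the plate's underside: x = 0, y = -64 mm in the plate's frame.
- ball_valve: Bystander: brass ball valve with a red lever, 33 x 110 x 51 mm, origin at the centre of its underside.
- marker_red: Bystander: red and white marker pen, 134 mm long, 17 mm thick, lying; origin at the centre of its underside.
- spanner_19: Bystander: steel combination spanner, 229 mm long, lying flat; origin at the centre of its underside.

How it is judged:
On the way, in this order (a step that is already met when the one before it is completed fails the run):
1. the locking slide is drawn back (28 mm or more of its 36 mm) (value of joint lock_slide above 0.028 m), for 0.1 s.
2. the drill plate lies seated on the rest buttons, both pins through their holes (z of drill_plate in the frame of drill_fixture below 0.0265 m and horizontal distance between hole_large and pin_large below 0.003 m and horizontal distance between hole_small and pin_small below 0.003 m and angle between drill_plate's own z axis and vertical below 0.03 rad), for 0.2 s.
At the end, for the whole second after the job is handed in: The drill plate lies at rest flat on the rest buttons (underside within 2.5 mm of them, tilt under 0.03 rad), each hole within 3 mm of the axis of its own pin, and the locking slide is home to within 4 mm, its tongue over the plate (all of step 2 and value of joint lock_slide below 0.004 m and linear speed of drill_plate below 0.02 m/s); the robot touches nothing.
It fails at once if the ball valve is shifted by more than 30 mm (distance of ball_valve from where it was at the start of the episode above 0.03 m).
It fails at once if the red marker is shifted by more than 30 mm (distance of marker_red from where it was at the start of the episode above 0.03 m).
It fails at once if the spanner is shifted by more than 30 mm (distance of spanner_19 from where it was at the start of the episode above 0.03 m).
It also fails if it takes over 59 s, if anything falls off the work surface, if the arm or the gripper's body presses on something with over 40 N, if the wrist force passes 120 N, or if a joint passes its speed limit or range.

## Working session

There is one attempt and no reset: what is moved stays moved. The work goes in short steps, Python scripts to look and compute and a tool call to move; the robot and the scene stay as the last step left them, time stands still between calls to the robot, and variables do not carry over. Pictures are saved under pics/ and viewed, at most 10 in all, crops included, and the job is handed in when it is done.

Besides the shell and the picture viewer there is one more tool, called after "Request:" by a JSON object that holds its "fn" and its "kwargs". jog_arm: Moves the arm, as the interface text tells. Scaled input: -1 to 1 covers 0.025 m each way for a shift and 4 degrees each way for a turn. Its arguments: {"type":"object","properties":{"dr":{"type":"array","items":{"type":"array","items":{"type":"number"}}},"translation":{"type":"array","items":{"type":"array","items":{"type":"number"}}},"jaw":{"type":"array","items":{"type":"number"}},"squeeze":{"type":"number"}},"required":["dr","translation","jaw"]}

```bash
mkdir -p pics; cat > h.py <<'E'
import numpy as np, cv2
from workcell import manip, optics
def shot(n,f=None):
    c=optics.camera(n)
    if f: cv2.imwrite('pics/'+f,c['color'][:,:,::-1])
    return c
def cast(c,uv,z):
    K=np.array(c['mtx']);R=np.array(c['R']);t=np.array(c['t']);k=c['k1']
    uv=np.atleast_2d(np.array(uv,float))
    d=cv2.undistortPoints(uv.reshape(-1,1,2),K,np.array([k,0,0,0,0.]))[:,0]
    D=np.c_[d,np.ones(len(d))]@R
    o=-R.T@t
    return o+D*((z-o[2])/D[:,2])[:,None]
def proj(c,X):
    K=np.array(c['mtx']);X=np.atleast_2d(np.array(X,float))
    return cv2.projectPoints(X,cv2.Rodrigues(np.array(c['R']))[0],np.array(c['t'],float),K,np.array([c['k1'],0,0,0,0.]))[0][:,0]
E
python3 - <<'E'
from h import *
import pickle
cs={n:shot(n,n+'0.png') for n in('scene','side','wrist')}
pickle.dump(cs,open('c0.pkl','wb'))
for n,c in cs.items(): print(n,-np.array(c['R']).T@c['t'],np.array(c['R'])[2],c['k1'],c['mtx'][0][0])
print(manip.get_obs())
E
```

```text
scene [0.22744988 0.78645723 0.49672221] [ 0.46751802 -0.74295939 -0.47899712] -0.11605762539264695 485.8742728127796
side [ 0.61463225 -0.71916731  0.69741675] [ 0.01767271  0.79494995 -0.60641755] -0.12455959898722861 493.7786451452242
wrist [ 0.29320203 -0.55716251  0.37365017] [-0.28738646 -0.10545802 -0.9519914 ] -0.08040307036402417 383.476123557662
{'clock': 0.15, 'joint_pos': array([ 1.18939305,  0.3327269 , -0.06472008,  1.46074065,  0.02162848,
        1.34993666, -0.08849109]), 'joint_velocities': array([ 0.00070907, -0.00243794, -0.0009866 , -0.00189596,  0.00103613,
       -0.00125556,  0.00014357]), 'tau': array([ 2.17803563e-04, -6.25829172e+01,  4.90123685e-02, -3.91855145e+01,
        1.62356364e-02,  7.44543329e-03,  6.02735918e-05]), 'position': array([ 0.21935818, -0.58489767,  0.20580237]), 'ee_rot': array([ 9.83945946e-01,  1.78465863e-01, -1.34020445e-04, -5.41190944e-04]), 'ft_force': array([0.18754374, 0.30801022, 0.11123913]), 'torque': array([ 0.03654373, -0.05466433, -0.01341859]), 'grasp_force': 0.0, 'grip_width': 1.0006181232789573}
```

View pics/scene0.png

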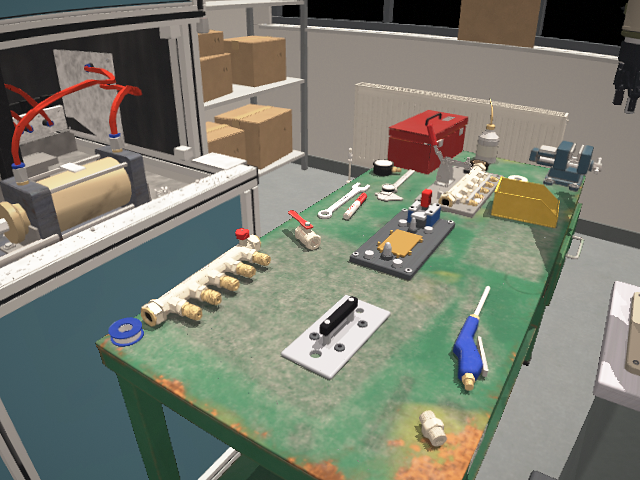

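View pics/side0.png

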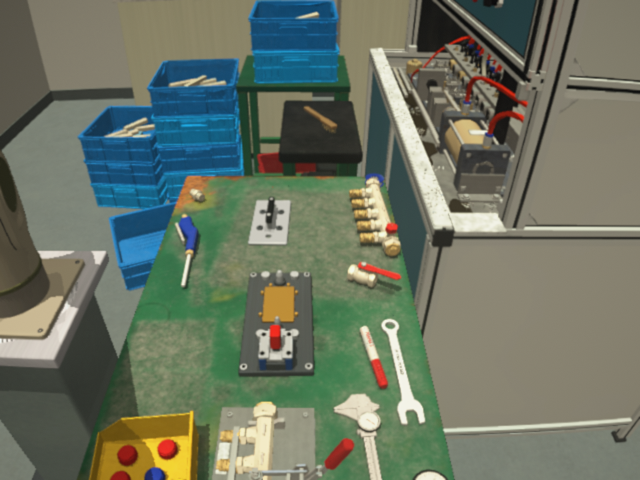

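The scene view shows the plate at about (337,335) and the fixture at about (403,245). In the side view they are at (270,222) and (277,322), with the slide's red grip at (275,337). I'll enlarge crops and segment.

```bash
python3 - <<'E'
from h import *
import pickle
cs=pickle.load(open('c0.pkl','rb'))
a=cs['scene']['color'][280:385,270:400]; b=cs['scene']['color'][180:285,340:470]
d=cs['side']['color'][190:255,235:305]; e=cs['side']['color'][262:382,232:322]
f=lambda i,w,h:cv2.resize(i,(w,h),interpolation=cv2.INTER_CUBIC)
im=np.vstack([np.hstack([f(a,372,300),f(b,372,300)]),np.hstack([f(d,323,300),f(e,225,300),np.zeros((300,196,3),np.uint8)])])
cv2.imwrite('pics/crop.png',im[:,:,::-1])
for n,rp in(('scene',(270,280,130,105)),('side',(235,190,70,65))):
    c=cs[n];x,y,w,h=rp;hsv=cv2.cvtColor(c['color'],cv2.COLOR_RGB2HSV)
    m=np.zeros((480,640),np.uint8); s=hsv[y:y+h,x:x+w]
    m[y:y+h,x:x+w]=((s[...,1]<40)&(s[...,2]>110)).astype(np.uint8)*255
    m=cv2.morphologyEx(m,cv2.MORPH_OPEN,np.ones((3,3)))
    ct=max(cv2.findContours(m,0,1)[0],key=cv2.contourArea)[:,0]
    W=cast(c,ct,.008)[:,:2].astype(np.float32)
    r=cv2.minAreaRect(W*1000); print(n,'plate',r)
    print(cv2.approxPolyDP(cv2.convexHull(ct),4,True)[:,0].tolist())
for n,rp in(('scene',(340,180,130,105)),('side',(232,262,90,120))):
    c=cs[n];x,y,w,h=rp;hsv=cv2.cvtColor(c['color'],cv2.COLOR_RGB2HSV)
    m=np.zeros((480,640),np.uint8); s=hsv[y:y+h,x:x+w]
    m[y:y+h,x:x+w]=(((s[...,1]<70)&(s[...,2]<110))).astype(np.uint8)*255
    ct=max(cv2.findContours(m,0,1)[0],key=cv2.contourArea)[:,0]
    W=cast(c,ct,.014)[:,:2].astype(np.float32)
    print(n,'base',cv2.minAreaRect(W*1000)); print(cv2.approxPolyDP(cv2.convexHull(ct),4,True)[:,0].tolist())
    red=((hsv[...,0]<8)|(hsv[...,0]>172))&(hsv[...,1]>150)&(hsv[...,2]>90)
    q=np.zeros((480,640),np.uint8); q[y:y+h,x:x+w]=red[y:y+h,x:x+w]
    u=cv2.boundingRect(q);mm=cv2.moments(q,True);print('red',u,mm['m10']/mm['m00'],mm['m01']/mm['m00'],cast(c,[mm['m10']/mm['m00'],mm['m01']/mm['m00']],.07))
E
```

```text
scene plate ((530.6629028320312, 254.74166870117188), (221.59678649902344, 248.24362182617188), 33.56063461303711)
[[397, 280], [399, 317], [388, 355], [366, 371], [287, 380], [274, 367], [270, 326], [277, 296], [298, 280]]
side plate ((525.4942626953125, 265.8314208984375), (187.8658447265625, 91.58729553222656), 88.8669204711914)
[[290, 200], [286, 244], [249, 244], [256, 201]]
scene base ((553.0726928710938, -42.51666259765625), (132.20590209960938, 274.3125), 0.742720901966095)
[[454, 223], [409, 280], [347, 261], [352, 254]]
red (352, 189, 80, 18) 408.8125 197.60416666666666 [[ 0.58916825 -0.13123459  0.07      ]]
side base ((560.3372802734375, -68.1680908203125), (133.59153747558594, 268.0545654296875), 0.6674104332923889)
[[310, 274], [313, 373], [239, 375], [249, 277]]
red (270, 325, 11, 24) 274.77232142857144 336.08482142857144 [[ 0.56082148 -0.1600597   0.07      ]]
```

View pics/crop.png

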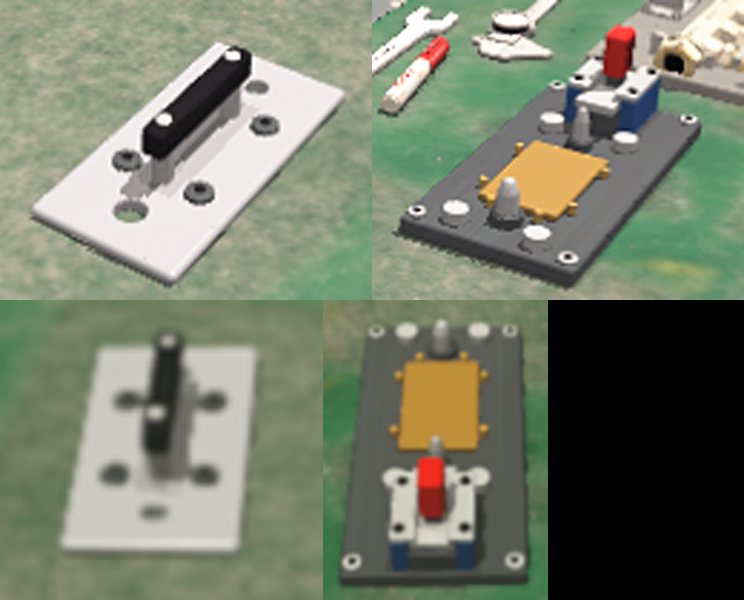

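The crop shows the plate's larger hole at the +y end (nearest the scene camera), so it lies the same way round as the fixture. The big pin is also at the +y end and the slide at -y. Next I'll triangulate the key points, including the toggle clamp's handle as an obstacle.

```bash
python3 - <<'E'
from h import *
import pickle
cs=pickle.load(open('c0.pkl','rb'))
S,D=cs['scene'],cs['side']
s=130/372
A=lambda p:[270+p[0]*s,280+p[1]*.35]
B=lambda p:[340+(p[0]-372)*s,180+p[1]*.35]
C=lambda p:[235+p[0]*70/323,190+(p[1]-300)*65/300]
E=lambda p:[232+(p[0]-323)*.4,262+(p[1]-300)*.4]
def pr(n,c,pts,z): print(n,(cast(c,pts,z)[:,:2]*1000).round(1).tolist())
pr('plate corners scene',S,[A(p) for p in[(34,211),(172,282),(345,95),(220,42)]],.008)
pr('plate corners side',D,[C(p) for p in[(98,346),(257,346),(241,550),(62,550)]],.008)
pr('holes scene',S,[A(p) for p in[(130,211),(257,87)]],.008)
pr('bushes scene',S,[A(p) for p in[(126,158),(200,190),(265,124)]],.012)
pr('bushes side',D,[C(p) for p in[(128,400),(213,400),(204,474),(115,474)]],.012)
pr('handle screws scene',S,[A(p) for p in[(165,119),(232,55)]],.047)
pr('handle screws side',D,[C(p) for p in[(168,341),(155,412)]],.047)
pr('base screws scene',S,[B(p) for p in[(417,211),(568,257),(688,119),(558,86)]],.014)
pr('base screws side',D,[E(p) for p in[(376,331),(510,331),(515,560),(351,561)]],.014)
pr('pins scene',S,[B(p) for p in[(509,178),(584,108)]],.0475)
pr('pins side',D,[E(p) for p in[(442,321),(435,437)]],.0475)
pr('grip top scene',S,[B((620,32))],.086)
pr('grip top side',D,[E((431,463))],.086)
def tri(u,v):
    P=lambda c:np.c_[np.array(c['R']),c['t']]
    n=lambda c,x:cv2.undistortPoints(np.array(x,float).reshape(1,1,2),np.array(c['mtx']),np.array([c['k1'],0,0,0,0.]))[0,0].reshape(2,1)
    X=cv2.triangulatePoints(P(S),P(D),n(S,u),n(D,v))[:,0];return X[:3]/X[3]
print('toggle',tri((432,127),(349,443)),tri((440,155),(331,464)))
E
```

```text
plate corners scene [[564.9, 363.0], [479.2, 366.7], [474.4, 186.9], [561.1, 181.0]]
plate corners side [[483.4, 358.8], [572.5, 359.1], [569.7, 172.3], [481.1, 172.1]]
holes scene [[523.9, 335.8], [520.5, 208.0]]
bushes scene [[546.2, 306.0], [500.0, 306.2], [498.0, 239.8]]
bushes side [[504.8, 298.8], [550.5, 298.9], [548.8, 230.9], [503.1, 230.8]]
handle screws scene [[523.5, 304.0], [522.7, 236.3]]
handle screws side [[527.5, 302.8], [524.9, 236.0]]
base screws scene [[612.0, 59.8], [500.9, 56.7], [504.3, -182.3], [614.6, -179.7]]
base screws side [[502.0, 60.8], [614.4, 61.1], [618.0, -178.7], [505.0, -179.9]]
pins scene [[555.4, 38.3], [556.0, -88.7]]
pins side [[559.7, 34.9], [560.2, -93.7]]
grip top scene [[557.3, -151.1]]
grip top side [[561.9, -154.7]]
toggle [ 0.6594569  -0.40902031  0.15483281] [ 0.63362225 -0.40216863  0.08729573]
```

The two views agree with the given sizes:

| Item | Centre (x, y) | Yaw | Check |
|---|---|---|---|
| Fixture | (0.559, -0.060) | +0.74° | pins at (0.558, 0.036) and (0.559, -0.092) |
| Slide grip | (0.560, -0.153) | – | – |
| Plate | (0.524, 0.270) | about -1.2° | – |

Next I'll move over the grip.

Request:
{"fn": "jog_arm", "kwargs": {"dr": [[0, 0, 0], [0, 0, 0], [0, 0, 0], [0, 0, 0], [0, 0, 0], [0, 0, 0], [0, 0, 0], [0, 0, 0], [0, 0, 0], [0, 0, 0]], "translation": [[0.94, -0.57, 0], [0.94, -0.57, 0], [0.94, -0.57, 0], [0.94, -0.57, 0], [0.94, -0.57, 0], [0.94, -0.57, 0], [0.94, -0.57, 0], [0.94, -0.57, 0], [0.94, -0.57, 0], [0.94, -0.57, 0]], "jaw": [1, 1, 1, 1, 1, 1, 1, 1, 1, 1]}}

```text
clock: 1.15
position: [0.3899, -0.3682, 0.2063]
ee_rot: [0.984, 0.178, -0.0, -0.0]
ft_force: [0.2, -0.1, -0.3]
grip_width: 0.997
grasp_force: 0.0
```

Request:
{"fn": "jog_arm", "kwargs": {"dr": [[0, 0, 0], [0, 0, 0], [0, 0, 0], [0, 0, 0], [0, 0, 0], [0, 0, 0], [0, 0, 0], [0, 0, 0], [0, 0, 0], [0, 0, 0]], "translation": [[0.94, -0.57, 0], [0.94, -0.57, 0], [0.94, -0.57, 0], [0.94, -0.57, 0], [0.94, -0.57, 0], [0.94, -0.57, 0], [0.94, -0.57, 0], [0.94, -0.57, 0], [0.94, -0.57, 0], [0.94, -0.57, 0]], "jaw": [1, 1, 1, 1, 1, 1, 1, 1, 1, 1]}}

```text
clock: 2.15
position: [0.5599, -0.1524, 0.2062]
ee_rot: [0.984, 0.178, -0.0, -0.0]
ft_force: [0.7, -0.3, -0.7]
grip_width: 0.999
grasp_force: 0.0
```

Request:
{"fn": "jog_arm", "kwargs": {"dr": [[0, 0, -0.975], [0, 0, -0.975], [0, 0, -0.975], [0, 0, -0.975], [0, 0, -0.975], [0, 0, -0.975], [0, 0, -0.975], [0, 0, -0.975], [0, 0, -0.975]], "translation": [[0, 0, 0], [0, 0, 0], [0, 0, 0], [0, 0, 0], [0, 0, 0], [0, 0, 0], [0, 0, 0], [0, 0, 0], [0, 0, 0]], "jaw": [1, 1, 1, 1, 1, 1, 1, 1, 1]}}

```text
clock: 3.05
position: [0.5593, -0.1533, 0.2061]
ee_rot: [0.884, 0.468, -0.0, -0.0]
ft_force: [0.2, 0.3, 0.1]
grip_width: 0.999
grasp_force: 0.0
```

Request:
{"fn": "jog_arm", "kwargs": {"dr": [[0, 0, -0.975], [0, 0, -0.975], [0, 0, -0.975], [0, 0, -0.975], [0, 0, -0.975], [0, 0, -0.975], [0, 0, -0.975], [0, 0, -0.975], [0, 0, -0.975], [0, 0, 0]], "translation": [[0, 0, 0], [0, 0, 0], [0, 0, 0], [0, 0, 0], [0, 0, 0], [0, 0, 0], [0, 0, 0], [0, 0, 0], [0, 0, 0], [0, 0, 0]], "jaw": [1, 1, 1, 1, 1, 1, 1, 1, 1, 1]}}

```text
clock: 4.05
position: [0.5593, -0.1534, 0.2061]
ee_rot: [0.702, 0.712, -0.0, -0.0]
ft_force: [0.4, -0.2, -0.3]
grip_width: 1.002
grasp_force: 0.0
```

```bash
python3 - <<'E'
from h import *
import pickle
c=shot('wrist','w1.png');pickle.dump(c,open('w1.pkl','wb'))
o=manip.get_obs();print(o['clock'],o['position'],o['ee_rot'],o['joint_pos'])
print(-np.array(c['R']).T@c['t'])
E
```

```text
4.1 [ 0.55933214 -0.15336491  0.20618402] [ 7.02962451e-01  7.11226936e-01 -7.68554815e-05 -1.80568184e-04] [ 0.6723865   0.28711004 -0.58393577  1.5597365   0.16082669  1.34357371
  0.08261232]
[ 0.55868076 -0.07465449  0.37411095]
```

View pics/w1.png

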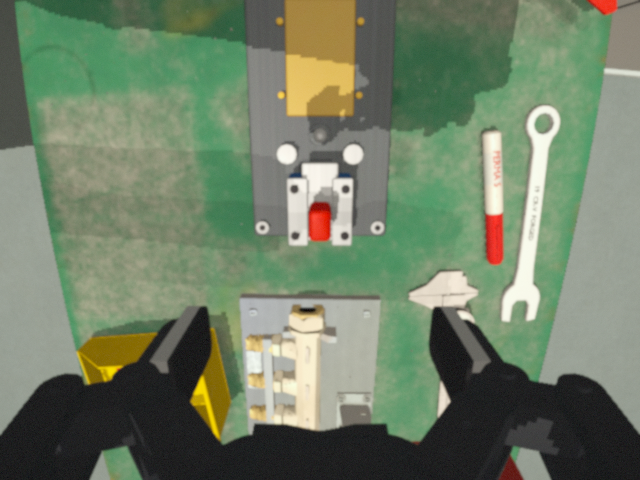

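The wrist view shows the grip's top at about (319,208), the small pin tip at (320,133), the two rest buttons at (287,154) and (353,154), and the base screws at (262,228) and (377,228). I'll take metric positions from these.

```bash
python3 - <<'E'
from h import *
import pickle
c=pickle.load(open('w1.pkl','rb'))
hsv=cv2.cvtColor(c['color'],cv2.COLOR_RGB2HSV)
red=(((hsv[...,0]<8)|(hsv[...,0]>172))&(hsv[...,1]>150)&(hsv[...,2]>90)).astype(np.uint8)
red[:, :290]=0;red[:,350:]=0;red[:180]=0;red[260:]=0
x,y,w,h=cv2.boundingRect(red);print(x,y,w,h)
bright=cv2.inRange(hsv,(0,0,170),(180,60,255))
print('grip top edge y', cast(c,[[x,y],[x+w,y]],.086)*1000, 'bottom', cast(c,[x+w/2,y+h],.05)*1000)
for p in((287,154),(353,154)):
    m=np.zeros_like(bright);m[p[1]-14:p[1]+14,p[0]-14:p[0]+14]=bright[p[1]-14:p[1]+14,p[0]-14:p[0]+14]
    ct=max(cv2.findContours(m,0,1)[0],key=cv2.contourArea);e,r=cv2.minEnclosingCircle(ct);print('btn',e,r,cast(c,e,.024)*1000)
print('screws',cast(c,[[262.5,228],[377.5,228]],.014)*1000)
print('pin', cast(c,[320,132],.0475)*1000)
print('blank',cast(c,[[286,116],[354,116]],.020)*1000)
g=np.array([.0129]);
f=lambda X,Y,z:[.5589+X-.0129*Y,-.0603+Y+.0129*X,z]
print('pred: pin,grip top near/far,screws',proj(c,[f(0,-.032,.0475),f(0,-.0787,.086),f(0,-.1047,.086),f(-.056,-.12,.014),f(.056,-.12,.014)]).round(1))
E
```

```text
309 203 22 38
grip top edge y [[ 550.98498373 -140.43197452   86.        ]
 [ 567.88479342 -140.19250714   86.        ]] bottom [[ 560.01623513 -183.13932837   50.        ]]
btn (286.0, 154.0) 10.295730590820312 [[ 528.33182914 -109.65494756   24.        ]]
btn (352.8548278808594, 154.0483856201172) 10.145384788513184 [[ 588.55637613 -108.85477222   24.        ]]
screws [[ 503.54743635 -182.55120948   14.        ]
 [ 616.38835949 -180.94526019   14.        ]]
pin [[558.69024827 -88.91189032  47.5       ]]
blank [[528.29332814 -76.57121055  20.        ]
 [588.69209218 -75.72741263  20.        ]]
pred: pin,grip top near/far,screws [[320.7 136.2]
 [320.6 201.3]
 [320.6 233.7]
 [263.4 226.5]
 [377.6 226.7]]
```

Request:
{"fn": "jog_arm", "kwargs": {"dr": [[0, 0, 0], [0, 0, 0], [0, 0, 0], [0, 0, 0], [0, 0, 0], [0, 0, 0], [0, 0, 0], [0, 0, 0]], "translation": [[0, 0, 0.9], [0, 0, 0.9], [0, 0, 0.9], [0, 0, 0.9], [0, 0, 0.9], [0, 0, 0.9], [0, 0, 0.55], [0, 0, 0]], "jaw": [1, 1, 1, 1, 1, 1, 1, 1]}}

```text
clock: 4.9
position: [0.5582, -0.1531, 0.0558]
ee_rot: [0.703, 0.711, -0.001, -0.001]
ft_force: [0.2, 0.5, 0.7]
grip_width: 0.999
grasp_force: 0.0
```

Request:
{"fn": "jog_arm", "kwargs": {"dr": [[0, 0, 0], [0, 0, 0], [0, 0, 0], [0, 0, 0], [0, 0, 0], [0, 0, 0], [0, 0, 0], [0, 0, 0]], "translation": [[0, 0, 0], [0, 0, 0], [0, 0, 0], [0, 0, 0], [0, 0, 0], [0, 0, 0], [0, 0, 0], [0, 0, 0]], "jaw": [0, 0, 0, 0, 0, 0, 0, 0], "squeeze": 40}}

```text
clock: 5.7
position: [0.5591, -0.1535, 0.0583]
ee_rot: [0.702, 0.712, -0.0, -0.0]
ft_force: [-5.6, 0.7, 7.4]
grip_width: 0.184
grasp_force: 38.9
```

Request:
{"fn": "jog_arm", "kwargs": {"dr": [[0, 0, 0], [0, 0, 0], [0, 0, 0], [0, 0, 0], [0, 0, 0], [0, 0, 0], [0, 0, 0], [0, 0, 0], [0, 0, 0]], "translation": [[-0.2, 0, 0], [-0.2, 0, 0], [-0.2, 0, 0], [-0.2, 0, 0], [-0.2, 0, 0], [-0.2, 0, 0], [-0.1, 0, 0], [0, 0, 0], [0, 0, 0]], "jaw": [0, 0, 0, 0, 0, 0, 0, 0, 0]}}

```text
clock: 6.6
position: [0.5595, -0.1808, 0.0582]
ee_rot: [0.701, 0.713, 0.001, -0.003]
ft_force: [-7.7, 14.9, 11.8]
grip_width: 0.184
grasp_force: 39.9
```

Request:
{"fn": "jog_arm", "kwargs": {"dr": [[0, 0, 0], [0, 0, 0], [0, 0, 0], [0, 0, 0]], "translation": [[-0.12, 0, 0], [-0.12, 0, 0], [0, 0, 0], [0, 0, 0]], "jaw": [0, 0, 0, 0]}}

```text
clock: 7.0
position: [0.5595, -0.1809, 0.0581]
ee_rot: [0.7, 0.715, 0.003, -0.005]
ft_force: [-12.0, 31.9, 15.7]
grip_width: 0.188
grasp_force: 40.7
```

The TCP stopped moving while the force rose to 32 N, so the slide is at its stop. I'll release, rise and check.

Request:
{"fn": "jog_arm", "kwargs": {"dr": [[0, 0, 0], [0, 0, 0], [0, 0, 0], [0, 0, 0], [0, 0, 0], [0, 0, 0]], "translation": [[0.2, 0, 0], [0.08, 0, 0], [0, 0, 0], [0, 0, 0], [0, 0, 0], [0, 0, 0]], "jaw": [0, 0, 0.6, 0.6, 0.6, 0.6]}}

```text
clock: 7.6
position: [0.5599, -0.1853, 0.0577]
ee_rot: [0.703, 0.712, -0.0, 0.0]
ft_force: [1.3, 0.5, -1.1]
grip_width: 0.6
grasp_force: 0.0
```

Request:
{"fn": "jog_arm", "kwargs": {"dr": [[0, 0, 0], [0, 0, 0], [0, 0, 0], [0, 0, 0], [0, 0, 0], [0, 0, 0], [0, 0, 0], [0, 0, 0], [0, 0, 0], [0, 0, 0]], "translation": [[0, 0, -0.9], [0, 0, -0.9], [0, 0, -0.9], [0, 0, -0.9], [0, 0, -0.9], [0.9, 0, -0.9], [0.9, 0, -0.7], [0.9, 0, 0], [0.5, 0, 0], [0, 0, 0]], "jaw": [1, 1, 1, 1, 1, 1, 1, 1, 1, 1]}}

```text
clock: 8.6
position: [0.5588, -0.1032, 0.21]
ee_rot: [0.701, 0.713, 0.0, -0.0]
ft_force: [0.5, 0.3, -0.2]
grip_width: 0.999
grasp_force: 0.0
```

```bash
python3 - <<'E'
from h import *
import pickle
c=shot('wrist');cv2.imwrite('pics/w2.png',c['color'][:260,160:480,::-1].repeat(2,0).repeat(2,1));pickle.dump(c,open('w2.pkl','wb'))
o=manip.get_obs();print(o['clock'],o['position'],o['ee_rot'],o['joint_pos'])
E
```

```text
8.65 [ 0.55863256 -0.10493755  0.20974212] [ 7.02157328e-01  7.12021742e-01 -3.32937269e-04 -1.21149351e-04] [ 0.62461328  0.26333743 -0.61587411  1.58333316  0.15523639  1.34494177
  0.00400538]
```

View pics/w2.png

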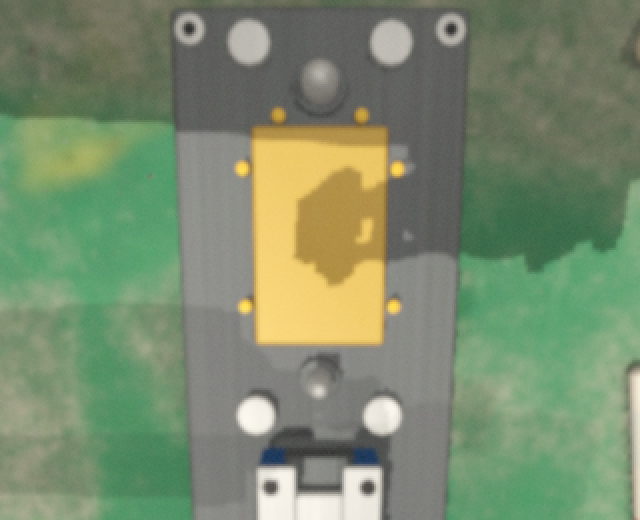

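The slide's tongue is clear behind the lower buttons (around (320,470) in the enlarged crop), and both pins are visible, at about (320,75) and (318,385).

```bash
python3 - <<'E'
from h import *
import pickle
c=pickle.load(open('w2.pkl','rb'));print(-np.array(c['R']).T@c['t'])
q=lambda p:[160+p[0]/2-.25,p[1]/2-.25]
P=lambda n,pts,z:print(n,(cast(c,[q(p) for p in pts],z)[:,:2]*1000).round(1).tolist())
P('screws',[(189,29),(451,29)],.014)
P('top edge',[(174,11),(468,11)],.014)
P('btn',[(249,42),(391.5,42),(256,415),(382,415)],.024)
P('blank',[(252,126),(388,126),(384,345),(256,345)],.020)
P('pin tips',[(320,70),(318,390)],.0475)
P('pin shoulders',[(321,87),(319,377)],.036)
# predicted tips given center y
f=lambda X,Y,z:[.5589+X-.0129*Y,-.058+Y+.0129*X,z]
print(((proj(c,[f(0,.096,.0475),f(0,.096,.014),f(0,-.032,.0475),f(0,-.032,.014),f(0,.13,.014)])-[160,0])*2).round(1).tolist())
g=cv2.cvtColor(c['color'],cv2.COLOR_RGB2GRAY)
print(g[20:65:1,320].tolist()); print(g[170:206,319].tolist())
E
```

```text
[ 0.557988   -0.02448912  0.37798811]
screws [[499.8, 59.2], [612.9, 60.9]]
top edge [[493.4, 66.5], [619.9, 68.4]]
btn [[526.6, 51.8], [586.5, 52.8], [528.7, -109.7], [588.3, -108.8]]
blank [[527.4, 18.6], [586.6, 19.6], [588.3, -76.2], [528.6, -77.1]]
pin tips [[556.7, 36.7], [557.9, -92.4]]
pin shoulders [[557.2, 32.3], [558.2, -88.8]]
[[321.9, 66.1], [321.7, 81.5], [320.9, 384.2], [320.8, 370.5], [322.0, -2.4]]
[96, 98, 96, 99, 96, 97, 98, 99, 101, 117, 132, 146, 155, 161, 169, 172, 179, 178, 174, 168, 157, 148, 139, 133, 128, 125, 123, 121, 117, 111, 111, 103, 97, 90, 94, 93, 87, 80, 80, 94, 95, 99, 109, 119, 135]
[203, 186, 165, 147, 138, 131, 119, 102, 88, 87, 95, 100, 105, 110, 116, 119, 123, 127, 132, 135, 140, 152, 172, 191, 208, 216, 213, 197, 175, 150, 133, 128, 128, 127, 128, 128]
```

Fixture centre is about (0.558, -0.060), yaw 0.75°, consistent across all three views. Now I'll look at the plate from above with the same camera.

Request:
{"fn": "jog_arm", "kwargs": {"dr": [[0, 0, 0], [0, 0, 0], [0, 0, 0], [0, 0, 0], [0, 0, 0], [0, 0, 0], [0, 0, 0]], "translation": [[0.96, -0.09, 0], [0.96, -0.09, 0], [0.96, -0.09, 0], [0.96, -0.09, 0], [0.96, -0.09, 0], [0.96, -0.09, 0], [0.96, -0.09, 0]], "jaw": [1, 1, 1, 1, 1, 1, 1]}}

```text
clock: 9.35
position: [0.541, 0.0619, 0.2096]
ee_rot: [0.703, 0.711, -0.0, -0.0]
ft_force: [0.4, 0.8, 0.4]
grip_width: 1.001
grasp_force: 0.0
```

Request:
{"fn": "jog_arm", "kwargs": {"dr": [[0, 0, 0.25], [0, 0, 0.25], [0, 0, 0], [0, 0, 0], [0, 0, 0], [0, 0, 0], [0, 0, 0], [0, 0, 0], [0, 0, 0]], "translation": [[0.96, -0.09, 0], [0.96, -0.09, 0], [0.96, -0.09, 0], [0.96, -0.09, 0], [0.96, -0.09, 0], [0.96, -0.09, 0], [0, 0, 0], [0, 0, 0], [0, 0, 0]], "jaw": [1, 1, 1, 1, 1, 1, 1, 1, 1]}}

```text
clock: 10.25
position: [0.5299, 0.2051, 0.2097]
ee_rot: [0.716, 0.699, -0.0, 0.0]
ft_force: [-0.7, -0.1, -0.7]
grip_width: 1.001
grasp_force: 0.0
```

```bash
python3 - <<'E'
from h import *
import pickle
c=shot('wrist');cv2.imwrite('pics/w3.png',c['color'][:280,160:480,::-1].repeat(2,0).repeat(2,1));pickle.dump(c,open('w3.pkl','wb'))
o=manip.get_obs();print(o['clock'],o['position'],o['ee_rot'],o['joint_pos'])
hsv=cv2.cvtColor(c['color'],cv2.COLOR_RGB2HSV)
m=cv2.inRange(hsv,(0,0,150),(180,45,255));m[290:]=0
m=cv2.morphologyEx(m,cv2.MORPH_OPEN,np.ones((3,3)))
cts=sorted(cv2.findContours(m,0,1)[0],key=cv2.contourArea)[::-1][:2]
for ct in cts: print(cv2.boundingRect(ct),cv2.minAreaRect((cast(c,ct[:,0],.008)[:,:2]*1000).astype(np.float32)))
E
```

```text
10.3 [0.52987185 0.2052473  0.20981323] [ 7.15592460e-01  6.98517895e-01 -3.79393851e-04  1.91537220e-04] [ 0.20346591  0.29752262 -0.7869476   1.57712509  0.21463529  1.35682138
 -0.63156853]
(255, 12, 111, 223) ((524.2784423828125, 268.8184814453125), (98.39349365234375, 203.5895538330078), 1.2013670206069946)
(0, 48, 66, 167) ((247.23130798339844, 272.05584716796875), (172.0657501220703, 73.5776138305664), 75.55584716796875)
```

View pics/w3.png

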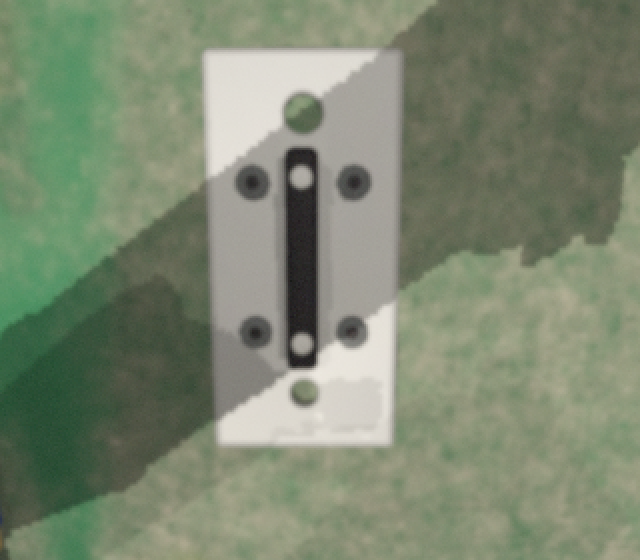

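The view shows the plate unobstructed: large hole at (303,112), small hole at (304,392), and bar screws at (301,177) and (302,344) in the enlarged crop.

```bash
python3 - <<'E'
from h import *
import pickle
c=pickle.load(open('w3.pkl','rb'));print(-np.array(c['R']).T@c['t'])
q=lambda p:[160+p[0]/2-.25,p[1]/2-.25]
P=lambda n,pts,z:print(n,(cast(c,[q(p) for p in pts],z)[:,:2]*1000).round(1).tolist())
P('corners',[(204,49),(403,49),(393,446),(217,446)],.008)
P('holes',[(303,112),(304.5,392)],.008)
P('bush',[(252.5,182),(353.5,182),(352,332),(256,332)],.012)
P('bar screws',[(301,177),(302,344)],.047)
P('bar corners',[(285.5,148),(317,148),(317,367),(287.5,367)],.047)
E
```

```text
[0.53231591 0.28397825 0.37757079]
corners [[482.7, 362.3], [570.2, 359.9], [565.9, 178.3], [477.7, 180.4]]
holes [[525.5, 334.6], [522.4, 206.8]]
bush [[501.9, 304.9], [547.5, 303.8], [545.9, 236.1], [500.4, 237.2]]
bar screws [[524.7, 304.3], [523.0, 236.0]]
bar corners [[518.7, 315.7], [531.5, 315.4], [529.2, 225.9], [516.4, 226.2]]
```

Request:
{"fn": "jog_arm", "kwargs": {"dr": [[0, 0, 0], [0, 0, 0], [0, 0, 0], [0, 0, 0], [0, 0, 0], [0, 0, 0], [0, 0, 0], [0, 0, 0], [0, 0, 0], [0, 0, 0]], "translation": [[0.87, -0.1, 0], [0.87, -0.1, 0], [0.86, -0.1, 0], [0, 0, 0.9], [0, 0, 0.9], [0, 0, 0.9], [0, 0, 0.9], [0, 0, 0.9], [0, 0, 0.9], [0, 0, 0.9]], "jaw": [1, 1, 1, 1, 1, 1, 0.8, 0.6, 0.6, 0.6]}}

```text
clock: 11.3
position: [0.5238, 0.2707, 0.0517]
ee_rot: [0.715, 0.699, -0.0, 0.0]
ft_force: [0.2, 0.7, 0.4]
grip_width: 0.601
grasp_force: 0.0
```

Request:
{"fn": "jog_arm", "kwargs": {"dr": [[0, 0, 0], [0, 0, 0], [0, 0, 0], [0, 0, 0]], "translation": [[0, 0, 0.6], [0, 0, 0.6], [0, 0, 0], [0, 0, 0]], "jaw": [0.6, 0.6, 0.6, 0.6]}}

```text
clock: 11.7
position: [0.5235, 0.2723, 0.023]
ee_rot: [0.715, 0.699, 0.0, 0.0]
ft_force: [0.5, -0.1, 0.1]
grip_width: 0.601
grasp_force: 0.0
```

Request:
{"fn": "jog_arm", "kwargs": {"dr": [[0, 0, 0], [0, 0, 0], [0, 0, 0], [0, 0, 0], [0, 0, 0], [0, 0, 0], [0, 0, 0], [0, 0, 0]], "translation": [[-0.05, 0.02, 0.1], [0, 0, 0], [0, 0, 0], [0, 0, 0], [0, 0, 0], [0, 0, 0], [0, 0, 0], [0, 0, 0]], "jaw": [0.6, 0.6, 0, 0, 0, 0, 0, 0], "squeeze": 80}}

```text
clock: 12.5
position: [0.5237, 0.2711, 0.0207]
ee_rot: [0.715, 0.699, 0.0, 0.0]
ft_force: [-1.8, -1.5, 5.0]
grip_width: 0.103
grasp_force: 78.5
```

Request:
{"fn": "jog_arm", "kwargs": {"dr": [[0, 0, 0], [0, 0, 0], [0, 0, 0], [0, 0, 0], [0, 0, 0], [0, 0, 0], [0, 0, 0], [0, 0, 0]], "translation": [[0, 0, -0.3], [0, 0, -0.6], [0, 0, -0.9], [0, 0, -0.9], [0, 0, -0.9], [0, 0, -0.4], [0, 0, 0], [0, 0, 0]], "jaw": [0, 0, 0, 0, 0, 0, 0, 0]}}

```text
clock: 13.3
position: [0.5233, 0.2706, 0.1194]
ee_rot: [0.715, 0.699, -0.0, 0.0]
ft_force: [0.4, -0.7, -4.6]
grip_width: 0.101
grasp_force: 78.4
```

Request:
{"fn": "jog_arm", "kwargs": {"dr": [[0, 0, 0], [0, 0, 0], [0, 0, 0], [0, 0, 0], [0, 0, 0], [0, 0, 0], [0, 0, 0]], "translation": [[-0.6, 0.1, 0], [-0.9, 0.1, 0], [-0.9, 0.1, 0], [-0.9, 0.14, 0], [-0.9, 0.14, 0], [-0.9, 0.14, 0], [-0.9, 0.14, 0]], "jaw": [0, 0, 0, 0, 0, 0, 0]}}

```text
clock: 14.0
position: [0.5413, 0.1183, 0.119]
ee_rot: [0.715, 0.699, -0.001, -0.0]
ft_force: [-0.1, 0.5, -4.0]
grip_width: 0.098
grasp_force: 78.4
```

Request:
{"fn": "jog_arm", "kwargs": {"dr": [[0, 0, 0], [0, 0, 0], [0, 0, 0], [0, 0, 0], [0, 0, 0], [0, 0, 0], [0, 0, 0], [0, 0, -0.52], [0, 0, 0], [0, 0, 0]], "translation": [[-0.9, 0.14, 0], [-0.9, 0.14, 0], [-0.9, 0.14, 0], [-0.9, 0.14, 0], [-0.9, 0.14, 0], [-0.9, 0.14, 0], [-0.5, 0.04, 0], [0, 0, 0], [0, 0, 0], [0, 0, 0]], "jaw": [0, 0, 0, 0, 0, 0, 0, 0, 0, 0]}}

```text
clock: 15.0
position: [0.5602, -0.027, 0.1198]
ee_rot: [0.702, 0.712, -0.0, -0.0]
ft_force: [0.5, -0.7, -4.0]
grip_width: 0.102
grasp_force: 78.4
```

```bash
python3 - <<'E'
from h import *
import pickle
cs={n:shot(n) for n in('wrist','scene','side')};pickle.dump(cs,open('c4.pkl','wb'))
o=manip.get_obs();print(o['clock'],o['position'],o['ee_rot'],o['ft_force'])
w=cs['wrist']['color'];s=cs['scene']['color'][180:290,340:470];d=cs['side']['color'][240:380,222:332]
f=lambda i,W,H:cv2.resize(i,(W,H),interpolation=cv2.INTER_CUBIC)
im=np.hstack([f(w[:360,160:480],480,540),np.vstack([f(s,319,270),f(d,319,270)])])
cv2.imwrite('pics/v4.png',im[:,:,::-1])
E
```

```text
15.15 [ 0.56051396 -0.02687407  0.12004514] [ 7.01806485e-01  7.12367635e-01 -5.25530424e-05 -8.97379521e-05] [ 0.20382357 -0.25276418 -5.17635259]
```

View pics/v4.png

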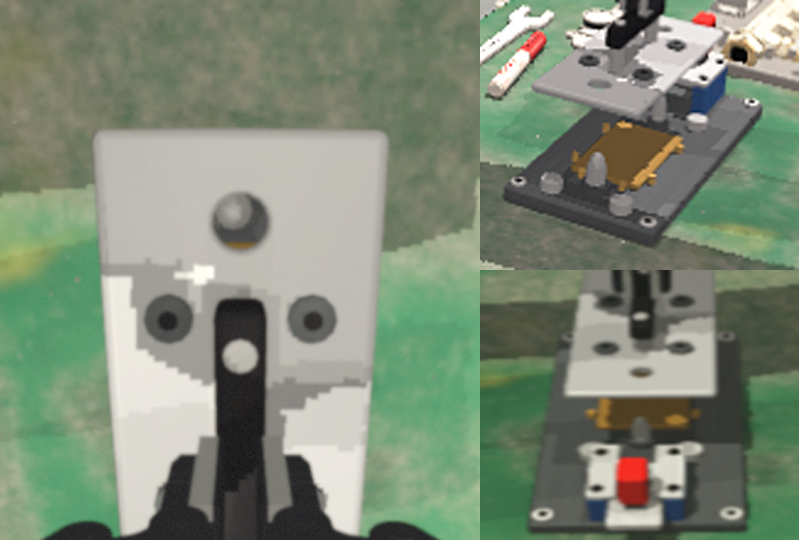

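The large pin is visible through the large hole: hole at (241,220), pin tip at about (234,210). Now I'll compute the offset.

```bash
python3 - <<'E'
from h import *
import pickle
cs=pickle.load(open('c4.pkl','rb'));c=cs['wrist']
q=lambda p:[160+p[0]/1.5-.17,p[1]/1.5-.17]
P=lambda n,pts,z:print(n,(cast(c,[q(p) for p in pts],z)[:,:2]*1000).round(1).tolist())
zb=.120-.0207
P('corners',[(94,131),(388,131)],zb+.008)
P('hole',[(241,220.5)],zb+.008)
P('bush',[(168.5,320),(312.5,320)],zb+.012)
P('barscrew',[(240.5,356.5)],zb+.047)
P('pin tip',[(234,210)],.0475)
d=cs['side'];Q=lambda p:[222+(p[0]-480)*110/319,240+(p[1]-270)*140/270]
print('side hole small',cast(d,Q((642,372)),zb+.008)*1000,'pin small tip',cast(d,Q((640,419)),.0475)*1000)
print('side screws',(cast(d,[Q(p) for p in[(541,513),(734,513)]],.014)*1000).round(1).tolist(), 'corners',(cast(d,[Q(p) for p in[(567,391),(716,391)]],zb+.008)*1000).round(1).tolist())
g=cv2.cvtColor(c['color'],cv2.COLOR_RGB2GRAY);print(g[120:172:1,300:342:3])
E
```

```text
corners [[515.8, 63.1], [603.3, 64.4]]
hole [[559.9, 37.2]]
bush [[537.4, 6.3], [583.0, 7.0]]
barscrew [[560.3, 5.8]]
pin tip [[557.1, 36.6]]
side hole small [[564.3514065 -94.1330693 107.3      ]] pin small tip [[560.96280333 -94.85265344  47.5       ]]
side screws [[504.7, -179.0, 14.0], [619.4, -178.7, 14.0]] corners [[521.6, -118.6, 107.3], [608.7, -118.3, 107.3]]
[[192 191 190 190 192 190 191 192 191 193 192 193 192 193]
 [191 190 192 190 193 191 190 190 191 190 190 192 193 192]
 [190 191 191 191 191 190 191 192 191 192 192 193 193 191]
 [190 191 192 191 191 192 190 190 191 191 192 193 193 193]
 [189 191 192 191 193 192 192 192 192 191 192 192 192 192]
 [191 190 192 190 191 190 192 190 192 192 193 192 193 193]
 [192 192 191 191 190 188 185 183 185 189 191 191 192 193]
 [191 191 192 190 186 175 169 168 171 183 190 191 192 192]
 [191 189 190 188 176 160 151 150 149 170 187 192 193 192]
 [191 189 191 182 163 146 140 136 127 148 179 191 193 193]
 [192 191 190 171 152 140 130 128 108 130 164 187 191 193]
 [190 190 185 159 148 140 131 127 108 105 142 176 189 191]
 [190 190 172 148 144
[... 1639 characters left out ...]
8 123  80  75  78  77  80  75  78  77 110 160 184]
 [188 176 138  93  85  84  82  82  82  85  88 126 167 187]
 [189 182 152 113  95  94  90  94  93  91 102 140 175 189]
 [188 185 164 128 108 102  97  98 101 104 119 155 182 188]
 [188 188 172 145 119 109 105 106 106 116 136 164 185 188]
 [188 187 180 159 134 118 114 113 117 131 152 173 187 189]
 [188 188 185 169 151 134 127 123 131 146 164 182 188 190]
 [189 189 187 176 164 149 140 137 147 164 175 187 188 188]
 [187 188 188 183 174 164 157 151 158 170 182 188 188 188]
 [188 188 187 186 182 173 168 167 172 180 187 188 188 187]
 [187 187 188 187 186 183 180 178 180 186 188 188 188 188]
 [187 187 187 188 185 185 185 184 185 189 188 188 186 188]]
```

Wrist and side views agree on the correction: about (-3.0, -0.7) mm in world. I'll correct and come down to just above the pins.

Request:
{"fn": "jog_arm", "kwargs": {"dr": [[0, 0, 0], [0, 0, 0], [0, 0, 0], [0, 0, 0], [0, 0, 0], [0, 0, 0], [0, 0, 0]], "translation": [[-0.03, -0.12, 0], [0, 0, 0.5], [0, 0, 0.5], [0, 0, 0.5], [0, 0, 0.4], [0, 0, 0], [0, 0, 0]], "jaw": [0, 0, 0, 0, 0, 0, 0]}}

```text
clock: 15.85
position: [0.5577, -0.0281, 0.0724]
ee_rot: [0.702, 0.712, -0.0, -0.0]
ft_force: [0.1, -0.8, -4.8]
grip_width: 0.101
grasp_force: 78.5
```

```bash
python3 - <<'E'
from h import *
import pickle
cs={n:shot(n) for n in('wrist','side')};pickle.dump(cs,open('c5.pkl','wb'))
o=manip.get_obs();print(o['clock'],o['position'],o['ee_rot'],o['ft_force'])
w=cs['wrist']['color'];d=cs['side']['color'][250:370,227:327]
f=lambda i,W,H:cv2.resize(i,(W,H),interpolation=cv2.INTER_CUBIC)
im=np.hstack([f(w[80:260,260:380],360,540),f(d,400,540)])
cv2.imwrite('pics/v5.png',im[:,:,::-1])
E
```

```text
15.95 [ 0.55815756 -0.02809463  0.07318735] [7.01898216e-01 7.12277091e-01 3.19557255e-04 3.70518016e-04] [-0.10028208 -0.30117388 -3.99501583]
```

View pics/v5.png

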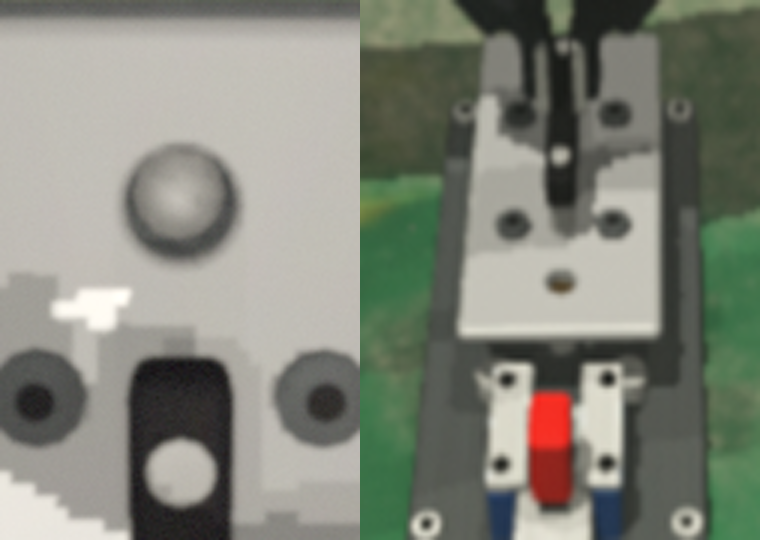

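The large pin (178,195) sits almost centred in its hole (181,203), and the small hole shows the pin too. I'll lower gently.

Request:
{"fn": "jog_arm", "kwargs": {"dr": [[0, 0, 0], [0, 0, 0], [0, 0, 0], [0, 0, 0], [0, 0, 0]], "translation": [[0, 0, 0.16], [0, 0, 0.16], [0, 0, 0.16], [0, 0, 0], [0, 0, 0]], "jaw": [0, 0, 0, 0, 0]}}

```text
clock: 16.45
position: [0.5576, -0.0282, 0.0606]
ee_rot: [0.702, 0.712, -0.0, -0.0]
ft_force: [-0.2, 0.2, -4.8]
grip_width: 0.103
grasp_force: 78.5
```

Request:
{"fn": "jog_arm", "kwargs": {"dr": [[0, 0, 0], [0, 0, 0], [0, 0, 0], [0, 0, 0], [0, 0, 0], [0, 0, 0]], "translation": [[0, 0, 0.12], [0, 0, 0.12], [0, 0, 0.12], [0, 0, 0.12], [0, 0, 0], [0, 0, 0]], "jaw": [0, 0, 0, 0, 0, 0]}}

```text
clock: 17.05
position: [0.5576, -0.0282, 0.0486]
ee_rot: [0.702, 0.712, -0.0, -0.0]
ft_force: [0.2, -0.3, -5.3]
grip_width: 0.101
grasp_force: 78.5
```

No contact so far, with the plate's underside at about 28 mm. Next are the last few millimetres.

Request:
{"fn": "jog_arm", "kwargs": {"dr": [[0, 0, 0], [0, 0, 0], [0, 0, 0], [0, 0, 0], [0, 0, 0], [0, 0, 0]], "translation": [[0, 0, 0.08], [0, 0, 0.06], [0, 0, 0.04], [0, 0, 0], [0, 0, 0], [0, 0, 0]], "jaw": [0, 0, 0, 0, 0, 0]}}

```text
clock: 17.65
position: [0.5578, -0.0282, 0.0446]
ee_rot: [0.702, 0.712, -0.0, 0.0]
ft_force: [-4.1, -0.5, 6.0]
grip_width: 0.098
grasp_force: 81.6
```

It has seated: the TCP is at the predicted 0.0447 and the force has reversed. I'll release, rise, and go over the grip.

Request:
{"fn": "jog_arm", "kwargs": {"dr": [[0, 0, 0], [0, 0, 0], [0, 0, 0], [0, 0, 0], [0, 0, 0], [0, 0, 0], [0, 0, 0], [0, 0, 0]], "translation": [[0, 0, 0], [0, 0, 0], [0, 0, 0], [0, 0, 0], [0, 0, -0.2], [0, 0, -0.8], [0, 0, -0.9], [0, 0, -0.9]], "jaw": [0.5, 0.5, 0.5, 0.5, 0.5, 0.5, 0.5, 0.5]}}

```text
clock: 18.45
position: [0.5576, -0.0281, 0.1153]
ee_rot: [0.702, 0.712, 0.0, -0.0]
ft_force: [0.7, -1.0, -0.5]
grip_width: 0.502
grasp_force: 0.0
```

Request:
{"fn": "jog_arm", "kwargs": {"dr": [[0, 0, 0], [0, 0, 0], [0, 0, 0], [0, 0, 0], [0, 0, 0], [0, 0, 0]], "translation": [[0, 0, -0.8], [0, 0, -0.8], [0, 0, -0.8], [0, 0, -0.4], [0, 0, 0], [0, 0, 0]], "jaw": [1, 1, 1, 1, 1, 1]}}

```text
clock: 19.05
position: [0.5574, -0.0282, 0.1835]
ee_rot: [0.702, 0.712, -0.0, -0.0]
ft_force: [-0.5, -0.3, -0.5]
grip_width: 1.003
grasp_force: 0.0
```

```bash
python3 - <<'E'
from h import *
import pickle
cs={n:shot(n) for n in('wrist','scene','side')};pickle.dump(cs,open('c6.pkl','wb'))
o=manip.get_obs();print(o['clock'],o['position'],o['ee_rot'],o['ft_force'])
f=lambda i,W,H:cv2.resize(i,(W,H),interpolation=cv2.INTER_CUBIC)
s=cs['scene']['color'][180:290,340:470];d=cs['side']['color'][255:385,222:332]
im=np.hstack([f(s,400,400),f(d,400,400)])
cv2.imwrite('pics/v6.png',im[:,:,::-1])
E
```

```text
19.2 [ 0.55715132 -0.02822271  0.18307815] [ 7.01909722e-01  7.12265491e-01 -4.81644561e-04 -6.16744181e-04] [0.13314809 0.87747779 0.47331291]
```

View pics/v6.png

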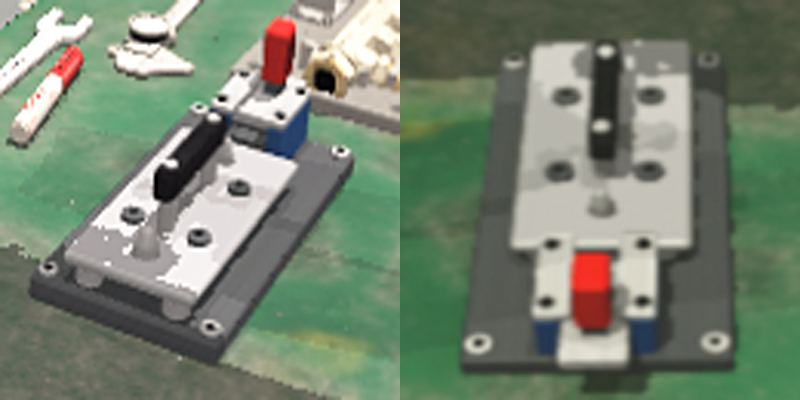

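Both views show the plate flat on the buttons with both pins through (the pin noses are visible at (147,240) and (600,205)) and the slide fully back. Next, grip the slide at y ≈ -0.186.

Request:
{"fn": "jog_arm", "kwargs": {"dr": [[0, 0, 0], [0, 0, 0], [0, 0, 0], [0, 0, 0], [0, 0, 0], [0, 0, 0], [0, 0, 0], [0, 0, 0], [0, 0, 0]], "translation": [[-0.8, 0, 0], [-0.8, 0, 0], [-0.8, 0, 0], [-0.8, 0, 0], [-0.8, 0, 0], [-0.8, 0, 0], [-0.8, 0, 0], [-0.7, 0, 0], [0, 0, 0]], "jaw": [1, 1, 1, 1, 1, 1, 1, 1, 1]}}

```text
clock: 20.1
position: [0.5593, -0.1887, 0.1833]
ee_rot: [0.703, 0.711, -0.001, -0.0]
ft_force: [0.1, -0.9, -0.7]
grip_width: 1.005
grasp_force: 0.0
```

Request:
{"fn": "jog_arm", "kwargs": {"dr": [[0, 0, 0], [0, 0, 0], [0, 0, 0], [0, 0, 0], [0, 0, 0], [0, 0, 0], [0, 0, 0], [0, 0, 0], [0, 0, 0]], "translation": [[0, 0, 0.8], [0, 0, 0.8], [0, 0, 0.8], [0, 0, 0.8], [0, 0, 0.8], [0, 0, 0.6], [0, 0, 0.3], [0, 0, 0], [0, 0, 0]], "jaw": [1, 1, 1, 1, 1, 1, 1, 1, 1]}}

```text
clock: 21.0
position: [0.5605, -0.1855, 0.0623]
ee_rot: [0.702, 0.712, 0.0, 0.0]
ft_force: [-0.6, 0.3, -0.4]
grip_width: 1.0
grasp_force: 0.0
```

Request:
{"fn": "jog_arm", "kwargs": {"dr": [[0, 0, 0], [0, 0, 0], [0, 0, 0], [0, 0, 0], [0, 0, 0], [0, 0, 0], [0, 0, 0], [0, 0, 0], [0, 0, 0], [0, 0, 0]], "translation": [[0, 0, 0.16], [0, 0, 0], [0, 0, 0], [0, 0, 0], [0, 0, 0], [0, 0, 0], [0, 0, 0], [0, 0, 0], [0, 0, 0], [0, 0, 0]], "jaw": [0.6, 0.6, 0, 0, 0, 0, 0, 0, 0, 0], "squeeze": 50}}

```text
clock: 22.0
position: [0.5596, -0.1857, 0.0581]
ee_rot: [0.702, 0.712, -0.0, -0.0]
ft_force: [-4.5, 0.5, 6.7]
grip_width: 0.181
grasp_force: 48.8
```

Request:
{"fn": "jog_arm", "kwargs": {"dr": [[0, 0, 0], [0, 0, 0], [0, 0, 0], [0, 0, 0], [0, 0, 0], [0, 0, 0], [0, 0, 0], [0, 0, 0]], "translation": [[0.2, 0, 0], [0.2, 0, 0], [0.2, 0, 0], [0.2, 0, 0], [0.2, 0, 0], [0.2, 0, 0], [0, 0, 0], [0, 0, 0]], "jaw": [0, 0, 0, 0, 0, 0, 0, 0]}}

```text
clock: 22.8
position: [0.5591, -0.1554, 0.0581]
ee_rot: [0.702, 0.712, -0.0, -0.0]
ft_force: [-5.5, 0.4, 6.2]
grip_width: 0.181
grasp_force: 49.0
```

Moved 30 mm freely; now to the home stop, 8 mm commanded in small steps.

Request:
{"fn": "jog_arm", "kwargs": {"dr": [[0, 0, 0], [0, 0, 0], [0, 0, 0], [0, 0, 0], [0, 0, 0], [0, 0, 0]], "translation": [[0.1, 0, 0], [0.1, 0, 0], [0.08, 0, 0], [0.08, 0, 0], [0, 0, 0], [0, 0, 0]], "jaw": [0, 0, 0, 0, 0, 0]}}

```text
clock: 23.4
position: [0.5591, -0.1497, 0.0581]
ee_rot: [0.703, 0.711, -0.001, 0.001]
ft_force: [-2.0, -9.0, 4.4]
grip_width: 0.185
grasp_force: 48.9
```

Request:
{"fn": "jog_arm", "kwargs": {"dr": [[0, 0, 0], [0, 0, 0], [0, 0, 0], [0, 0, 0]], "translation": [[0.08, 0, 0], [0, 0, 0], [0, 0, 0], [-0.14, 0, 0]], "jaw": [0, 0, 0, 0]}}

```text
clock: 23.8
position: [0.5591, -0.1498, 0.0581]
ee_rot: [0.703, 0.712, -0.001, 0.001]
ft_force: [-4.0, 3.1, 6.1]
grip_width: 0.182
grasp_force: 49.3
```

Request:
{"fn": "jog_arm", "kwargs": {"dr": [[0, 0, 0], [0, 0, 0], [0, 0, 0], [0, 0, 0], [0, 0, 0], [0, 0, 0], [0, 0, 0], [0, 0, 0], [0, 0, 0], [0, 0, 0]], "translation": [[0, 0, 0], [0, 0, 0], [0, 0, 0], [0, 0, 0], [0, 0, -0.4], [0, 0, -0.9], [0, 0, -0.9], [0, 0, -0.9], [0, 0, -0.9], [0, 0, 0]], "jaw": [0.7, 0.7, 0.7, 0.7, 0.7, 0.7, 0.7, 0.7, 0.7, 0.7]}}

```text
clock: 24.8
position: [0.5613, -0.1482, 0.1617]
ee_rot: [0.702, 0.712, 0.001, 0.003]
ft_force: [0.8, -0.8, 0.2]
grip_width: 0.699
grasp_force: 0.0
```

```bash
python3 - <<'E'
from h import *
cs={n:shot(n) for n in('wrist','scene','side')}
o=manip.get_obs();print(o['clock'],o['position'],o['ft_force'])
f=lambda i,W,H:cv2.resize(i,(W,H),interpolation=cv2.INTER_CUBIC)
im=np.hstack([f(cs['scene']['color'][180:290,340:470],400,400),f(cs['side']['color'][255:385,222:332],400,400)])
cv2.imwrite('pics/v7.png',im[:,:,::-1])
E
```

```text
24.95 [ 0.55920034 -0.14809767  0.1574554 ] [-0.37140556 -0.2490182   0.3647373 ]
```

View pics/v7.png

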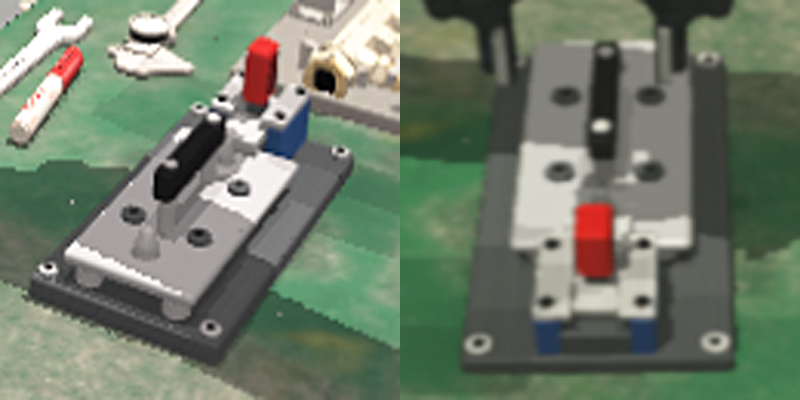

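The slide is home: it travelled 36 mm to its stop, the tongue lies over the plate's end near (245,130), and the plate is still flat on its pins.

```bash
python3 -c "
from workcell import manip
print(manip.hand_in())"
```

```text
the job is handed in; nothing more can be done
None
```

The drill plate is seated on both pins and locked by the slide, which is fully home. The job is handed in at about 25 s, no verdict was returned, and the other loose tools and parts were not touched.

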